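Pack the plant-watering kit in layers

ROBOT

A 6-joint arm with a two-finger parallel gripper is mounted at the origin on the work surface. World frame = base frame: x ahead of the robot, y to its left, z up, the work surface at z = 0. Lengths are in m, angles in rad, forces in N, time in s.
With the tool pointing down it reaches from about 0.275 to 0.725 m from the base axis. Payload 5.6 kg.
Tool frame: the origin (TCP) lies at the very end of the fingers, on their centre line; the grasp point (between the pads) lies 19 mm behind it (arm.grip_depth is the z of the grasp point in the tool frame, in m); z points along the fingers, y is the direction in which the jaws open and shut (so a half turn about z gives the same grasp; the last joint's range is limited). The gripper opens to 85 mm and grips with 20 to 120 N. Pads are 22 mm wide; open, the fingers measure 114 mm over their backs; the gripper's body (76 mm by 85 mm) begins 54 mm behind the grasp point. The pads swing forward as they close: fully open they stand 13 mm farther back than shut.
Start: joints at [-0.889, 0.255, 0.108, 0, -1.424, -0.285], TCP at [0.213, -0.507, 0.231] pointing down, gripper open.
Joint ranges: [-2.95, 2.95], [-1.21, 1.97], [-1.09, 1.5], [-2.87, 1.71], [-2.94, -0.07], [-3.05, 3.05]. Speed limits (rad/s): [2.57, 2.57, 3.14, 3.14, 3.14, 3.14].

INTERFACE

Orientations are given as a rotation vector (axis times angle).
In Python, from rig import arm gives the robot as it stands.
- The arm moves only by the shell command python3 -m crank 'ROWS'. ROWS is a JSON object of lists of equal length, an entry for each row: "rotation": the turn, a rotation vector about the tool's x, y, z in rad, a list of three; "dp": the shift along the tool's x, y, z in m, a list of three; "jaw": the opening in per cent of the stroke, from 0 (shut) to 100 (fully open). In form: {"rotation": [[wx, wy, wz], ...], "dp": [[x, y, z], ...], "jaw": [jaw, ...]}. A call has 1 to 20 rows; each row is the pose to reach, as a shift and turn from the pose commanded when the call began, along the tool's axes at that moment; what a row does not reach only later rows make up. A row lasts 1/12 s, in which the tool goes at most 41.7 mm and 7.16 degrees, less where a joint would pass 70% of its speed; a pose out of reach is approached as far as the arm can. A call with a gripper value outside its range is refused whole. The fingers move at their own pace and stop on an object; the grip force is fixed at half the most. Time passes only in rows, so rows that repeat a pose let the fingers close. It gives the time, the measured TCP pose, the force and the opening at its end, in the units of the state.
- arm.get_obs(): the state, without advancing time (a new reading comes with each control period).
- arm.get_image(name): name is "scene" or "top" or "wrist"; returns a dict with "image" (480x640x3 uint8, blue, green, red), "depth" (480x640 float32, m along the optical axis (not along the pixel's ray), 0 where there is no reading), "fx", "fy", "cx", "cy" (pixels), "eye" and "rotation" of the camera in the world. Camera axes: x right, y down, z forward; pixel columns grow to the right and rows downward; lengths in m; the calibration is good to about 2 mm. The wrist camera is an equidistant fisheye: a pixel r from the principal point sees the ray r / f radians off the axis. A picture is of the moment at which its call begins.
- arm.sign_off(): hands the job in, once; it reports no verdict.
The state is a dict: "t": time; "joint_pos": joint angles; "qvel": joint speeds; "effort": joint torques, N m; "position": TCP position; "eef_rot": TCP orientation; "force": force on the tool from outside, world axes, zero at the start; "wrist_torque": the same for the moment, N m; "opening": finger opening in m.
Only numpy, scipy, OpenCV 4.12 (cv2) and the standard library are available. Lean on these libraries where they do the work, as an engineer would, in place of code of your own. Each camera call takes 0.05 s, during which the arm holds its last target.

TASK

Pack the plant-watering kit into its open plywood box, bottom layer first: put the water pump on the floor of the box, between the two ledges, then lay the divider board flat on the ledges above it, handle up, and then stand the larger round tub upright on the divider, on either side of the handle.

Things in the scene. Friction and masses are not known exactly. Their poses are not given: they have to be found in the camera images.
- kit_box: Open plywood kit box fixed to the table, 262 (x) x 182 (y) x 78 mm high, walls and floor 6 mm thick. Origin: centre of its underside; x along its long side, z up. A 35 mm wide ledge runs along the inside of each short end wall, its top 60 mm above the table; the floor space between the ledges is 180 (x) x 170 (y) mm, above them 250 x 170. Same when turned by half a turn.
- pump_center (a point): Water pump: black block 80 (x) x 46 (y) x 48 mm high, thin grey ribs, a 12 mm grey outlet stub sticking out 15 mm at its +x end; lies flat on the table, about 0.2 kg. The point is the block's centre, 24 mm above its underside. Grip it across the 46 mm width. (The other black box is lower, square, without stub.)
- divider_grip (a point): Divider: wooden board 220 (x) x 130 (y) x 6 mm, lying on the table, with an upright bar handle in the middle of its top: 14 mm thick (x), 70 mm long (y), its top 42 mm above the board's underside. About 0.2 kg. The point is in the handle over the board's centre, 28 mm above the underside; z up. Same when turned by half a turn. On the ledges its upper face is 66 mm above the table.
- tub_center (a point): Larger round tub: white plastic, grey lid, closed; 58 mm across, 50 mm high, standing upright, about 0.1 kg. The point is its centre, 25 mm above its underside; z up. (The similar small tub is 36 mm across and 34 mm high.)

How it is judged:
By the outcome, as a careful person would: the job done as asked, in the order asked, and still so for the second after the job is handed in, with the robot touching nothing.
It also fails if it takes over 72 s, if anything falls off the work surface, if the arm or the gripper's body presses on something with over 40 N, if the wrist force passes 120 N, or if a joint passes its speed limit or range.

## Working session

There is one attempt and no reset: what is moved stays moved. The work goes in short steps, Python scripts to look and compute and a shell command to move; the robot and the scene stay as the last step left them, time stands still between calls to the robot, and variables do not carry over. Pictures are saved under pics/ and viewed, and the job is handed in when it is done.

```bash
mkdir -p pics; ls; python3 - <<'E'
from rig import arm
import cv2,numpy as np
o=arm.get_obs()
print({k:np.round(v,3).tolist() for k,v in o.items()}, arm.grip_depth)
for n in ['scene','top']:
    d=arm.get_image(n); cv2.imwrite(f'pics/{n}0.png',d['image']); np.savez(f'{n}0.npz',**d)
    print(n,d['fx'],d['cx'],d['cy'],np.round(d['eye'],3),np.round(d['rotation'],3).tolist())
E
```

```text
pics
{'t': 0.0, 'joint_pos': [-0.889, 0.256, 0.107, -0.001, -1.424, -0.285], 'qvel': [0.0, 0.0, -0.001, 0.002, -0.001, -0.0], 'effort': [-0.001, -38.662, 23.793, 5.365, -0.006, -0.0], 'position': [0.212, -0.507, 0.23], 'eef_rot': [0.619, -3.08, -0.003], 'force': [0.839, -0.6, 0.418], 'wrist_torque': [-0.013, -0.048, -0.017], 'opening': 0.085} -0.0187
scene 515.3315164476644 306.9145558709047 247.09097181753438 [1.237 0.08  0.721] [-1.624, -1.876, 0.797]
top 548.829258453303 314.7955295431506 238.16406286647046 [ 0.446 -0.015  1.188] [-2.215, 2.166, -0.052]
```

View pics/scene0.png

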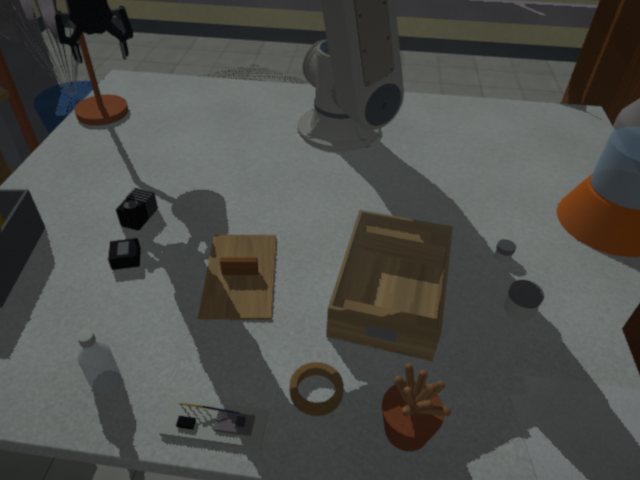

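View pics/top0.png

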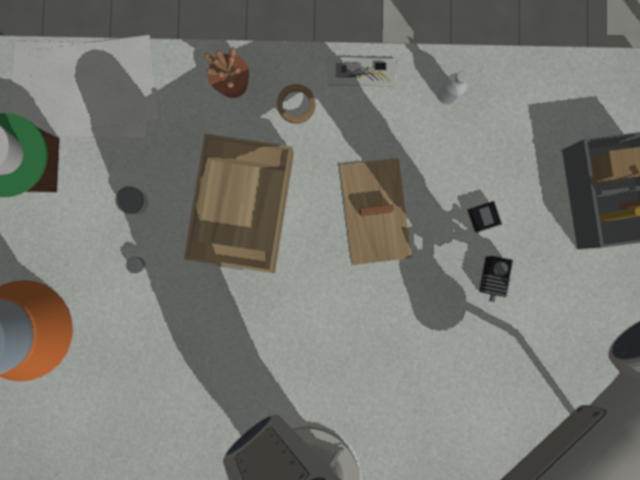

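The top image shows the box at about (238,202), the divider at (377,211), the pump at (497,276) with its stub pointing down to (492,299), the larger tub at (130,200), the small tub at (136,264) and a decoy black box at (485,216). Next I'll compute world coordinates from depth.

```bash
cat > h.py <<'E'
import numpy as np,cv2
from scipy.spatial.transform import Rotation as R
def cloud(d):
    v,u=np.mgrid[0:480,0:640]; z=d['depth']
    P=np.stack([(u-d['cx'])/d['fx']*z,(v-d['cy'])/d['fy']*z,z],-1)
    r=d['rotation']; r=np.asarray(r); M=R.from_rotvec(r).as_matrix() if r.ndim==1 else r
    W=P@M.T+d['eye']; W[z==0]=np.nan
    return W
def rect(W,m,name=''):
    p=W[m][:,:2]; c,(a,b),t=cv2.minAreaRect((p*1000).astype(np.float32))
    print(name,len(p),'c',np.round(c,1),'size',round(a,1),round(b,1),'ang',round(t,1),'mean',np.round(W[m].mean(0)*1000,1))
E
python3 - <<'E'
from h import *
d=dict(np.load('top0.npz')); W=cloud(d)
print('table z',np.nanmedian(W[300:320,350:380,2]))
def box(u0,u1,v0,v1,z0,z1,n):
    m=np.zeros((480,640),bool); m[v0:v1,u0:u1]=1
    m&=(W[...,2]>z0)&(W[...,2]<z1)
    k=cv2.connectedComponentsWithStats(m.astype(np.uint8))
    i=1+np.argmax(k[2][1:,4]); rect(W,k[1]==i,n)
box(465,530,245,305,.040,.06,'pump top')
box(465,530,245,305,.010,.06,'pump all')
box(465,515,190,240,.015,.06,'decoy')
box(325,425,145,275,.003,.012,'board')
box(345,405,180,225,.033,.06,'handle')
box(100,155,175,225,.035,.07,'tub')
box(100,155,250,280,.02,.05,'small')
box(170,310,120,285,.070,.09,'boxrim')
box(170,310,120,285,.050,.066,'ledges')
W2=cloud(dict(np.load('scene0.npz')));print('scene table z',np.nanmedian(W2[180:200,230:300,2]))
im=d['image']
cv2.imwrite('pics/crop1.png',np.hstack([cv2.resize(im[240:310,450:530],None,fx=5,fy=5,interpolation=2),cv2.resize(im[170:240,90:170],None,fx=5,fy=5,interpolation=2)]))
E
```

```text
table z -0.0011077956147823587
pump top 886 c [ 437.5 -388.6] size 49.9 80.2 ang 80.2 mean [ 437.2 -387.3   46.6]
pump all 1090 c [ 430.4 -387.4] size 49.9 94.7 ang 80.2 mean [ 435.8 -384.    42.9]
decoy 688 c [ 563.5 -366.7] size 53.7 56.6 ang 19.6 mean [ 562.9 -364.9   28.3]
board 4470 c [ 573.1 -133.4] size 223.1 135.5 ang 8.3 mean [ 570.4 -134.4    5.5]
handle 227 c [ 571.5 -134.4] size 14.5 69.8 ang 8.2 mean [ 571.2 -134.    40.4]
tub 628 c [579.5 385.8] size 56.4 57.4 ang 20.1 mean [579.4 384.2  48.4]
small 247 c [444.  373.9] size 35.0 34.7 ang 21.0 mean [443.7 372.7  32.1]
boxrim 1420 c [575.6 152.8] size 182.8 262.4 ang 82.4 mean [579.  155.4  76.2]
ledges 3036 c [576.1 154.1] size 169.9 251.0 ang 82.5 mean [579.  158.3  58.7]
scene table z -0.0015596444327948822
```

View pics/crop1.png

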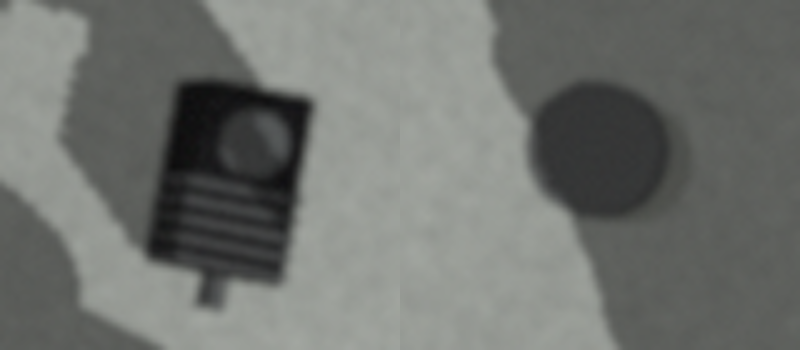

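```bash
cat >> h.py <<'E'
def plan(x,y,z,th):
    "TCP target in m, th = world angle of tool y in deg"
    from rig import arm
    o=arm.get_obs(); R0=R.from_rotvec(o['eef_rot']); p=np.array(o['position'])
    t=np.radians(th); Y=np.array([np.cos(t),np.sin(t),0]); Z=np.array([0,0,-1.]); X=np.cross(Y,Z)
    R1=R.from_matrix(np.stack([X,Y,Z],1))
    y0=R0.apply([0,1,0])
    print('t',round(o['t'],2),'pos',np.round(p,4),'thy',round(np.degrees(np.arctan2(y0[1],y0[0])),1),'open',round(o['opening'],4),'F',np.round(o['force'],1))
    print(' dp',np.round(R0.inv().apply(np.array([x,y,z])-p),4).tolist(),'rot',np.round((R0.inv()*R1).as_rotvec(),4).tolist())
E
python3 - <<'E'
from h import *
for n in ['top0','scene0']:
    W=cloud(dict(np.load(n+'.npz')))
    m=(W[...,2]>.09)&(abs(W[...,1])<.75)&(W[...,0]>.0)&(W[...,0]<.85)
    q=W[m]; g={}
    for p in q: g.setdefault((round(p[0],1),round(p[1],1)),[]).append(p[2])
    print(n,{k:(len(v),round(float(max(v)),2)) for k,v in sorted(g.items()) if len(v)>15})
W=cloud(dict(np.load('scene0.npz'))); print(W[110,100],W[60,92])
plan(.4375,-.3885,.15,80.2)
E
```

```text
top0 {(np.float64(0.1), np.float64(0.1)): (1060, 0.4), (np.float64(0.2), np.float64(-0.2)): (482, 0.65), (np.float64(0.2), np.float64(0.0)): (2498, 0.65), (np.float64(0.2), np.float64(0.1)): (1169, 0.48), (np.float64(0.2), np.float64(0.6)): (89, 0.17), (np.float64(0.3), np.float64(-0.3)): (7525, 0.66), (np.float64(0.3), np.float64(-0.2)): (701, 0.65), (np.float64(0.3), np.float64(0.5)): (862, 0.21), (np.float64(0.3), np.float64(0.6)): (767, 0.2), (np.float64(0.4), np.float64(-0.4)): (428, 0.61), (np.float64(0.4), np.float64(-0.3)): (657, 0.62), (np.float64(0.4), np.float64(0.6)): (224, 0.18), (np.float64(0.5), np.float64(-0.6)): (252, 0.1), (np.float64(0.6), np.float64(-0.6)): (750, 0.17), (np.float64(0.6), np.float64(0.5)): (126, 0.11), (np.float64(0.6), np.float64(0.6)): (1388, 0.18), (np.float64(0.7), np.float64(-0.6)): (1020, 0.13), (np.float64(0.7), np.float64(-0.5)): (149, 0.1), (np.float64(0.7), np.float64(0.5)): (197, 0.11), (np.float64(0.7), np.float64(0.6)): (1487, 0.18), (np.float64(0.8), np.float64(-0.3)): (174, 0.12), (np.float64(0.8), np.float64(0.2)): (350, 0.13)}
scen
[... 559 characters left out ...]
loat64(0.2), np.float64(0.1)): (2536, 0.39), (np.float64(0.3), np.float64(-0.6)): (85, 0.35), (np.float64(0.3), np.float64(-0.5)): (76, 0.38), (np.float64(0.3), np.float64(0.5)): (781, 0.25), (np.float64(0.3), np.float64(0.6)): (1563, 0.27), (np.float64(0.4), np.float64(0.6)): (1384, 0.24), (np.float64(0.5), np.float64(-0.6)): (214, 0.1), (np.float64(0.6), np.float64(-0.6)): (203, 0.1), (np.float64(0.8), np.float64(-0.3)): (393, 0.12), (np.float64(0.8), np.float64(0.2)): (677, 0.13)}
[ 0.04038028 -0.65060401  0.01742438] [-1.90793352 -1.79357627 -0.75536658]
t 0.1 pos [ 0.2124 -0.5068  0.2305] thy 112.7 open 0.0857 F [ 0.3  0.9 -0.4]
 dp [-0.2533, 0.022, 0.0805] rot [0.0016, -0.0005, 0.5678]
```

```bash
python3 -m crank '{"rotation":[[0,0,0.2],[0,0,0.4],[0,0,0.568],[0,0,0.568],[0,0,0.568],[0,0,0.568],[0,0,0.568],[0,0,0.568],[0,0,0.568],[0,0,0.568]],"dp":[[-0.04,0.004,0],[-0.08,0.008,0.01],[-0.12,0.011,0.03],[-0.16,0.015,0.04],[-0.2,0.018,0.06],[-0.24,0.021,0.0745],[-0.2535,0.022,0.0805],[-0.2535,0.022,0.0805],[-0.2535,0.022,0.0805],[-0.2535,0.022,0.0805]],"jaw":[100,100,100,100,100,100,100,100,100,100]}'
python3 - <<'E'
from h import *
from rig import arm
plan(.4375,-.3885,.008,80.2)
d=arm.get_image('wrist'); cv2.imwrite('pics/w1.png',d['image'])
d=arm.get_image('top'); W=cloud(d); cv2.imwrite('pics/t1.png',d['image'])
E
```

```text
t: 0.93
position: [0.4377, -0.389, 0.1507]
eef_rot: [-0.268, -3.129, 0.0]
force: [0.1, -0.6, 0.1]
opening: 0.0855
t 0.93 pos [ 0.4377 -0.389   0.1507] thy 80.2 open 0.0855 F [ 0.1 -0.6  0.1]
 dp [0.0002, 0.0005, 0.1427] rot [-0.0001, -0.0007, 0.0003]
```

View pics/w1.png

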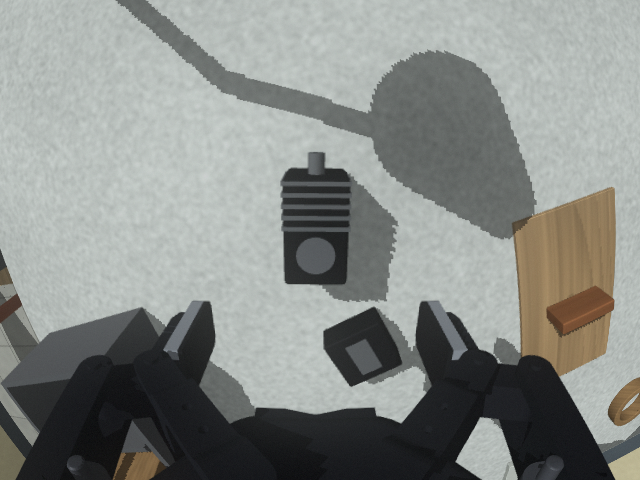

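View pics/t1.png

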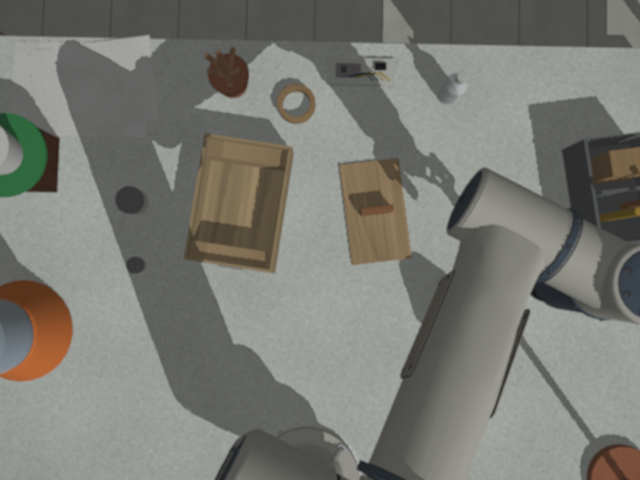

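The wrist picture shows the pump at (316,225), parallel to the pads at (200,330) and (440,330) and midway between them. Descend and grip.

```bash
python3 -m crank '{"rotation":[[0,0,0],[0,0,0],[0,0,0],[0,0,0],[0,0,0],[0,0,0],[0,0,0],[0,0,0],[0,0,0],[0,0,0],[0,0,0],[0,0,0],[0,0,0],[0,0,0],[0,0,0],[0,0,0]],"dp":[[0,0,0.035],[0,0,0.07],[0,0,0.105],[0,0,0.13],[0,0,0.142],[0,0,0.142],[0,0,0.142],[0,0,0.142],[0,0,0.142],[0,0,0.142],[0,0,0.142],[0,0,0.142],[0,0,0.142],[0,0,0.142],[0,0,0.142],[0,0,0.142]],"jaw":[100,100,100,100,100,100,40,40,30,30,20,20,20,20,20,20]}'

```

```text
t: 2.37
position: [0.439, -0.3898, 0.0108]
eef_rot: [0.268, 3.127, -0.003]
force: [-0.3, 1.3, 7.7]
opening: 0.0454
```

```bash
python3 - <<'E'
from h import *
plan(.439,-.39,.17,80.2)
plan(.581,.1525,.17,82.4)
E
```

```text
t 2.37 pos [ 0.439  -0.3898  0.0108] thy 80.2 open 0.0454 F [-0.3  1.3  7.7]
 dp [-0.0005, -0.0005, -0.1592] rot [-0.0016, 0.0033, 0.0002]
t 2.37 pos [ 0.439  -0.3898  0.0108] thy 80.2 open 0.0454 F [-0.3  1.3  7.7]
 dp [-0.0482, 0.5583, -0.1599] rot [-0.0016, 0.0032, -0.0382]
```

```bash
python3 -m crank '{"rotation":[[0,0,0],[0,0,0],[0,0,0],[0,0,0],[0,0,0],[0,0,0],[0,0,0],[0,0,-0.038],[0,0,-0.038],[0,0,-0.038],[0,0,-0.038],[0,0,-0.038],[0,0,-0.038],[0,0,-0.038],[0,0,-0.038],[0,0,-0.038],[0,0,-0.038],[0,0,-0.038],[0,0,-0.038],[0,0,-0.038]],"dp":[[0,0,-0.02],[0,0,-0.055],[0,0,-0.09],[0,0,-0.125],[-0.001,0.015,-0.15],[-0.004,0.045,-0.16],[-0.007,0.08,-0.16],[-0.01,0.12,-0.16],[-0.014,0.16,-0.16],[-0.017,0.2,-0.16],[-0.021,0.24,-0.16],[-0.024,0.28,-0.16],[-0.028,0.32,-0.16],[-0.031,0.36,-0.16],[-0.034,0.4,-0.16],[-0.038,0.44,-0.16],[-0.041,0.48,-0.16],[-0.045,0.52,-0.16],[-0.047,0.545,-0.16],[-0.048,0.558,-0.16]],"jaw":[20,20,20,20,20,20,20,20,20,20,20,20,20,20,20,20,20,20,20,20]}'
python3 -m crank '{"rotation":[[0,0,0],[0,0,0],[0,0,0]],"dp":[[0,0,0],[0,0,0],[0,0,0]],"jaw":[20,20,20]}'
python3 - <<'E'
from h import *
from rig import arm
plan(.581,.1525,.017,82.4)
d=arm.get_image('wrist'); cv2.imwrite('pics/w2.png',d['image'])
E
```

```text
t: 4.03
position: [0.5801, 0.1561, 0.1679]
eef_rot: [-0.205, -3.134, -0.001]
force: [0.4, -1.1, -2.8]
opening: 0.0453
t: 4.28
position: [0.5798, 0.1517, 0.1687]
eef_rot: [-0.21, -3.134, 0.001]
force: [0.2, -0.4, -2.6]
opening: 0.0452
t 4.28 pos [0.5798 0.1517 0.1687] thy 82.3 open 0.0452 F [ 0.2 -0.4 -2.6]
 dp [-0.0012, 0.001, 0.1517] rot [-0.0004, -0.0007, -0.0012]
```

View pics/w2.png

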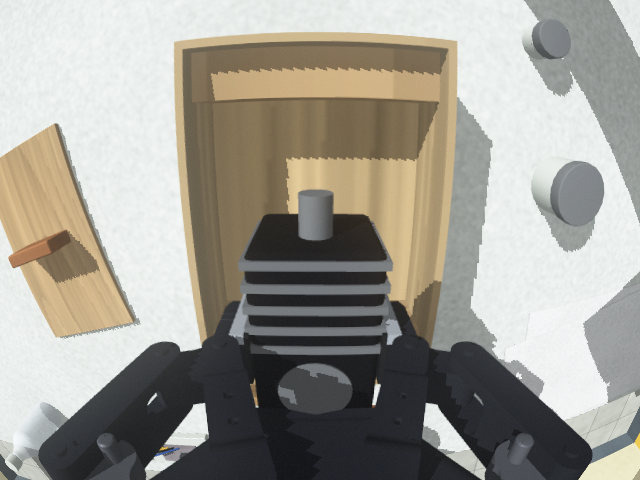

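The pump is held square and centred over the box, with its stub at (316,215) and the box walls symmetric at x≈180 and x≈455. Lower it.

```bash
python3 -m crank '{"rotation":[[0,0,0],[0,0,0],[0,0,0],[0,0,0],[0,0,0],[0,0,0],[0,0,0],[0,0,0],[0,0,0],[0,0,0],[0,0,0]],"dp":[[-0.001,0.001,0.03],[-0.001,0.001,0.06],[-0.001,0.001,0.09],[-0.001,0.001,0.115],[-0.001,0.001,0.13],[-0.001,0.001,0.14],[-0.001,0.001,0.145],[-0.001,0.001,0.148],[-0.001,0.001,0.15],[-0.001,0.001,0.15],[-0.001,0.001,0.15]],"jaw":[20,20,20,20,20,20,20,20,20,20,20]}'
```

```text
t: 5.25
position: [0.582, 0.1537, 0.0198]
eef_rot: [0.209, 3.133, 0.001]
force: [0.6, -0.7, -2.4]
opening: 0.0457
```

```bash
python3 -m crank '{"rotation":[[0,0,0],[0,0,0],[0,0,0],[0,0,0]],"dp":[[0,0,0.001],[0,0,0.002],[0,0,0.003],[0,0,0.003]],"jaw":[20,20,20,20]}'
```

```text
t: 5.58
position: [0.5817, 0.1537, 0.0168]
eef_rot: [0.208, 3.134, 0.0]
force: [-2.1, 0.0, 3.6]
opening: 0.0453
```

Contact with the floor. Open and rise.

```bash
python3 -m crank '{"rotation":[[0,0,0],[0,0,0],[0,0,0],[0,0,0],[0,0,0],[0,0,0],[0,0,0],[0,0,0],[0,0,0],[0,0,0],[0,0,0],[0,0,0],[0,0,0]],"dp":[[0,0,0],[0,0,0],[0,0,0],[0,0,0],[0,0,0],[0,0,-0.01],[0,0,-0.04],[0,0,-0.08],[0,0,-0.12],[0,0,-0.16],[0,0,-0.18],[0,0,-0.18],[0,0,-0.18]],"jaw":[80,80,100,100,100,100,100,100,100,100,100,100,100]}'
python3 - <<'E'
from h import *
from rig import arm
plan(.5715,-.134,.12,188.2)
d=arm.get_image('wrist'); cv2.imwrite('pics/w3.png',d['image'])
E
```

```text
t: 6.67
position: [0.582, 0.1539, 0.1982]
eef_rot: [0.209, 3.131, 0.004]
force: [-0.5, -0.2, -1.2]
opening: 0.0855
t 6.67 pos [0.582  0.1539 0.1982] thy 82.4 open 0.0855 F [-0.5 -0.2 -1.2]
 dp [-0.0275, -0.2869, 0.0776] rot [-0.0014, 0.0048, -1.8471]
```

View pics/w3.png

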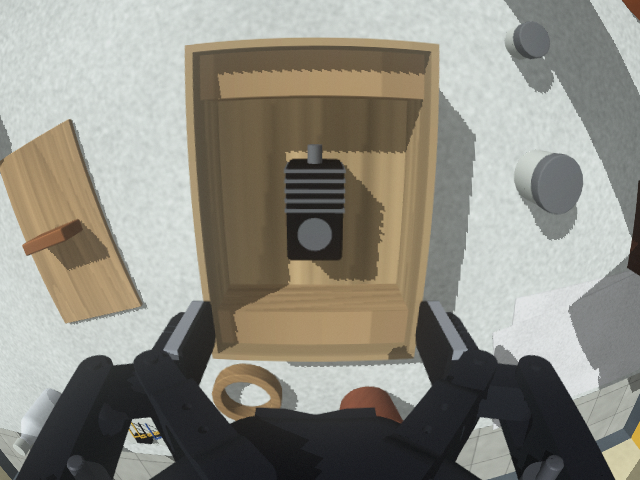

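The pump lies flat and centred on the floor between the ledges at (315,205). Go to the divider.

```bash
python3 -m crank '{"rotation":[[0,0,-0.12],[0,0,-0.24],[0,0,-0.36],[0,0,-0.48],[0,0,-0.6],[0,0,-0.72],[0,0,-0.84],[0,0,-0.96],[0,0,-1.08],[0,0,-1.2],[0,0,-1.32],[0,0,-1.44],[0,0,-1.56],[0,0,-1.68],[0,0,-1.8],[0,0,-1.847],[0,0,-1.847],[0,0,-1.847]],"dp":[[0,-0.01,0],[-0.002,-0.03,0],[-0.005,-0.055,0],[-0.007,-0.08,0],[-0.009,-0.105,0],[-0.012,-0.13,0],[-0.014,-0.155,0],[-0.017,-0.18,0],[-0.019,-0.205,0],[-0.021,-0.23,0.01],[-0.024,-0.25,0.02],[-0.0255,-0.265,0.03],[-0.0265,-0.28,0.045],[-0.0275,-0.287,0.06],[-0.0275,-0.287,0.07],[-0.0275,-0.287,0.0775],[-0.0275,-0.287,0.0775],[-0.0275,-0.287,0.0775]],"jaw":[100,100,100,100,100,100,90,80,70,70,70,70,70,70,70,70,70,70]}'
python3 - <<'E'
from h import *
from rig import arm
plan(.5715,-.134,.012,188.2)
d=arm.get_image('wrist'); cv2.imwrite('pics/w4.png',d['image'])
E
```

```text
t: 8.22
position: [0.5696, -0.1346, 0.1171]
eef_rot: [2.371, -2.058, -0.004]
force: [-0.1, 0.1, 0.2]
opening: 0.0599
t 8.22 pos [ 0.5696 -0.1346  0.1171] thy -171.9 open 0.0599 F [-0.1  0.1  0.2]
 dp [-0.0003, -0.0023, 0.1051] rot [0.0031, 0.0003, -0.002]
```

View pics/w4.png

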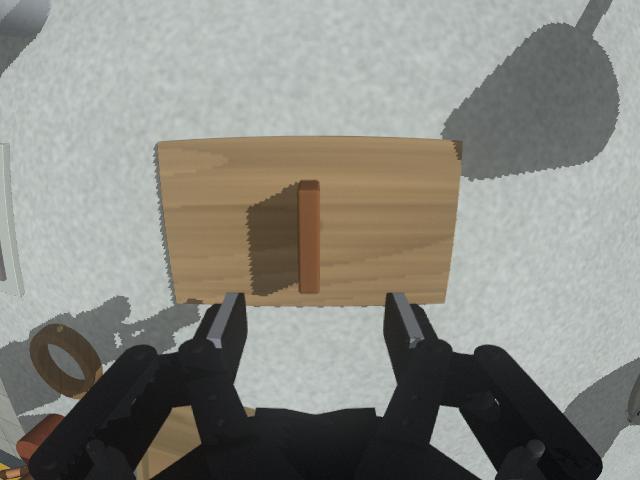

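The handle at (309,235) sits slightly left of the finger midpoint (≈316), which matches the computed 2 mm offset. Descend and grip.

```bash
python3 -m crank '{"rotation":[[0,0,0],[0,0,0],[0,0,0],[0,0,0],[0,0,0],[0,0,0],[0,0,0],[0,0,0],[0,0,0],[0,0,0],[0,0,0],[0,0,0],[0,0,0],[0,0,0],[0,0,0],[0,0,0],[0,0,0],[0,0,0]],"dp":[[0,-0.002,0.03],[0,-0.002,0.06],[0,-0.002,0.085],[0,-0.002,0.098],[0,-0.002,0.103],[0,-0.002,0.103],[0,-0.002,0.103],[0,-0.002,0.103],[0,-0.002,0.103],[0,-0.002,0.103],[0,-0.002,0.103],[0,-0.002,0.103],[0,-0.002,0.103],[0,-0.002,0.103],[0,-0.002,0.103],[0,-0.002,0.103],[0,-0.002,0.103],[0,-0.002,0.103]],"jaw":[70,70,70,70,70,70,40,20,10,5,5,5,5,5,5,5,5,5]}'
python3 - <<'E'
from h import *
plan(.576,.153,.2,172.4)
E
```

```text
t: 9.77
position: [0.5735, -0.1343, 0.0167]
eef_rot: [-2.374, 2.056, -0.003]
force: [-0.8, 1.4, 5.2]
opening: 0.0127
t 9.77 pos [ 0.5735 -0.1343  0.0167] thy -171.8 open 0.0127 F [-0.8  1.4  5.2]
 dp [-0.2839, -0.044, -0.1834] rot [-0.0026, -0.0003, 0.276]
```

```bash
python3 -m crank '{"rotation":[[0,0,0],[0,0,0],[0,0,0],[0,0,0],[0,0,0.03],[0,0,0.07],[0,0,0.12],[0,0,0.17],[0,0,0.22],[0,0,0.26],[0,0,0.276],[0,0,0.276],[0,0,0.276],[0,0,0.276],[0,0,0.276],[0,0,0.276]],"dp":[[0,0,-0.015],[0,0,-0.045],[0,0,-0.08],[0,0,-0.115],[-0.01,-0.002,-0.15],[-0.04,-0.006,-0.175],[-0.075,-0.012,-0.185],[-0.11,-0.017,-0.185],[-0.145,-0.023,-0.185],[-0.18,-0.028,-0.185],[-0.215,-0.034,-0.185],[-0.25,-0.039,-0.185],[-0.275,-0.043,-0.185],[-0.284,-0.044,-0.185],[-0.284,-0.044,-0.185],[-0.284,-0.044,-0.185]],"jaw":[5,5,5,5,5,5,5,5,5,5,5,5,5,5,5,5]}'
python3 - <<'E'
from h import *
from rig import arm
plan(.576,.153,.0775,172.4)
d=arm.get_image('wrist'); cv2.imwrite('pics/w5.png',d['image'])
d=arm.get_image('scene'); cv2.imwrite('pics/s5.png',d['image'])
E
```

```text
t: 11.1
position: [0.5751, 0.1531, 0.1996]
eef_rot: [2.069, -2.362, -0.001]
force: [0.0, -1.3, -2.5]
opening: 0.0134
t 11.1 pos [0.5751 0.1531 0.1996] thy 172.4 open 0.0134 F [ 0.  -1.3 -2.5]
 dp [-0.0001, -0.0011, 0.1221] rot [0.0014, -0.0008, 0.0004]
```

View pics/w5.png

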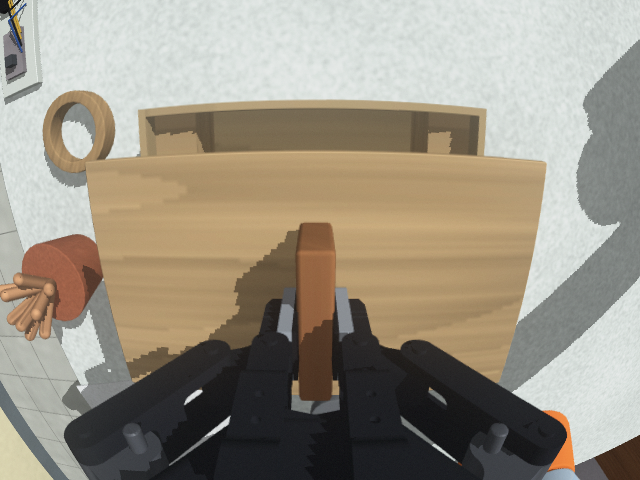

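View pics/s5.png

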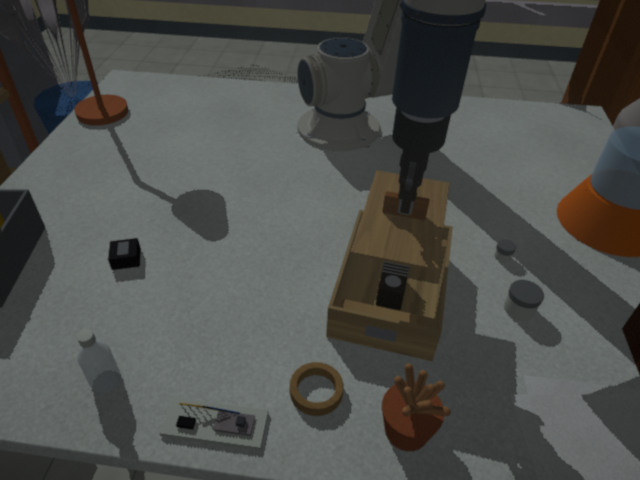

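The board is level, parallel to the box, and centred (board mid-column ≈316, box ≈312). Lower it.

```bash
python3 -m crank '{"rotation":[[0,0,0],[0,0,0],[0,0,0],[0,0,0],[0,0,0],[0,0,0],[0,0,0],[0,0,0],[0,0,0],[0,0,0]],"dp":[[0,-0.001,0.03],[0,-0.001,0.06],[0,-0.001,0.085],[0,-0.001,0.1],[0,-0.001,0.109],[0,-0.001,0.113],[0,-0.001,0.116],[0,-0.001,0.118],[0,-0.001,0.118],[0,-0.001,0.118]],"jaw":[5,5,5,5,5,5,5,5,5,5]}'
```

```text
t: 12.03
position: [0.5771, 0.1531, 0.0832]
eef_rot: [-2.068, 2.363, -0.001]
force: [0.7, -0.1, -2.7]
opening: 0.0131
```

```bash
python3 -m crank '{"rotation":[[0,0,0],[0,0,0],[0,0,0],[0,0,0],[0,0,0],[0,0,0],[0,0,0]],"dp":[[0,0,0.001],[0,0,0.002],[0,0,0.003],[0,0,0.004],[0,0,0.005],[0,0,0.006],[0,0,0.006]],"jaw":[5,5,5,5,5,5,5]}'
```

```text
t: 12.62
position: [0.5766, 0.153, 0.0767]
eef_rot: [-2.069, 2.364, -0.0]
force: [-2.1, 0.1, 0.6]
opening: 0.0133
```

```bash
python3 -m crank '{"rotation":[[0,0,0],[0,0,0],[0,0,0],[0,0,0],[0,0,0],[0,0,0],[0,0,0],[0,0,0],[0,0,0],[0,0,0],[0,0,0]],"dp":[[0,0,0.0005],[0,0,0.0005],[0,0,0.0005],[0,0,0.0005],[0,0,-0.005],[0,0,-0.03],[0,0,-0.065],[0,0,-0.1],[0,0,-0.12],[0,0,-0.13],[0,0,-0.13]],"jaw":[40,50,60,60,60,60,60,80,100,100,100]}'
python3 - <<'E'
from h import *
from rig import arm
plan(.5795,.3855,.14,262.4)
d=arm.get_image('wrist'); cv2.imwrite('pics/w6.png',d['image'])
E
```

```text
t: 13.53
position: [0.5778, 0.1534, 0.2095]
eef_rot: [-2.065, 2.36, -0.003]
force: [-0.4, 0.3, 0.5]
opening: 0.0854
t 13.53 pos [0.5778 0.1534 0.2095] thy 172.4 open 0.0854 F [-0.4  0.3  0.5]
 dp [-0.2301, 0.0294, 0.07] rot [-0.0061, -0.0017, -1.571]
```

View pics/w6.png

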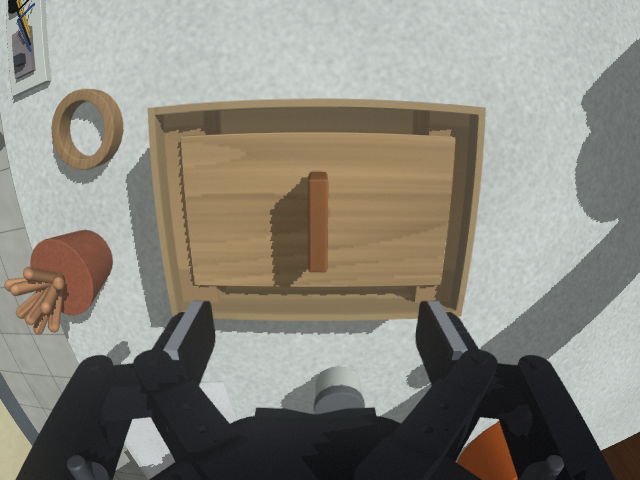

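The divider sits flat in the box, centred between the walls (columns 182–455) and over both ledges. Go to the tub.

```bash
python3 -m crank '{"rotation":[[0,0,-0.12],[0,0,-0.24],[0,0,-0.36],[0,0,-0.48],[0,0,-0.6],[0,0,-0.72],[0,0,-0.84],[0,0,-0.96],[0,0,-1.08],[0,0,-1.2],[0,0,-1.32],[0,0,-1.44],[0,0,-1.56],[0,0,-1.571],[0,0,-1.571],[0,0,-1.571]],"dp":[[-0.01,0,0],[-0.03,0.003,0],[-0.055,0.006,0],[-0.08,0.01,0],[-0.105,0.013,0],[-0.13,0.016,0],[-0.155,0.02,0.01],[-0.18,0.023,0.02],[-0.2,0.025,0.03],[-0.215,0.027,0.045],[-0.225,0.029,0.055],[-0.23,0.0295,0.065],[-0.23,0.0295,0.07],[-0.23,0.0295,0.07],[-0.23,0.0295,0.07],[-0.23,0.0295,0.07]],"jaw":[100,100,100,100,100,100,100,100,100,100,100,100,100,100,100,100]}'
python3 - <<'E'
from h import *
from rig import arm
plan(.5795,.3855,.010,262.4)
d=arm.get_image('wrist'); cv2.imwrite('pics/w7.png',d['image'])
E
```

```text
t: 14.92
position: [0.5778, 0.3844, 0.1359]
eef_rot: [3.134, -0.214, -0.001]
force: [-0.7, -0.2, 0.2]
opening: 0.0852
t 14.92 pos [0.5778 0.3844 0.1359] thy -97.8 open 0.0852 F [-0.7 -0.2  0.2]
 dp [0.0016, -0.0014, 0.1259] rot [0.0008, 0.0004, -0.0037]
```

View pics/w7.png

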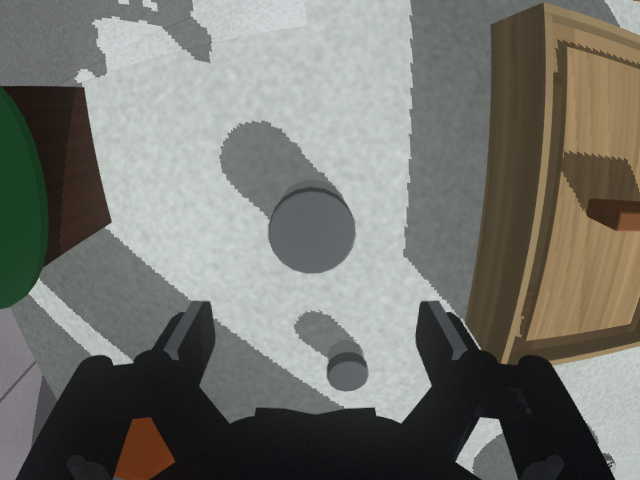

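The tub at (312,230) is centred between the pads (≈315). Descend and grip.

```bash
python3 -m crank '{"rotation":[[0,0,0],[0,0,0],[0,0,0],[0,0,0],[0,0,0],[0,0,0],[0,0,0],[0,0,0],[0,0,0],[0,0,0],[0,0,0],[0,0,0],[0,0,0],[0,0,0],[0,0,0],[0,0,0]],"dp":[[0.0015,-0.0015,0.03],[0.0015,-0.0015,0.06],[0.0015,-0.0015,0.09],[0.0015,-0.0015,0.11],[0.0015,-0.0015,0.122],[0.0015,-0.0015,0.122],[0.0015,-0.0015,0.122],[0.0015,-0.0015,0.122],[0.0015,-0.0015,0.122],[0.0015,-0.0015,0.122],[0.0015,-0.0015,0.122],[0.0015,-0.0015,0.122],[0.0015,-0.0015,0.122],[0.0015,-0.0015,0.122],[0.0015,-0.0015,0.122],[0.0015,-0.0015,0.122]],"jaw":[100,100,100,100,100,100,80,70,60,50,50,50,50,50,50,50]}'
python3 - <<'E'
from h import *
a=np.radians(-7.6); s=-.058
plan(.5766+s*np.cos(a),.153+s*np.sin(a),.16,262.4)
E
```

```text
t: 16.3
position: [0.581, 0.3872, 0.0171]
eef_rot: [-3.132, 0.208, -0.006]
force: [-0.9, 0.2, 6.8]
opening: 0.0565
t 16.3 pos [0.581  0.3872 0.0171] thy -97.6 open 0.0565 F [-0.9  0.2  6.8]
 dp [-0.0309, 0.2322, -0.1437] rot [-0.0033, -0.0036, 0.0002]
```

```bash
python3 -m crank '{"rotation":[[0,0,0],[0,0,0],[0,0,0],[0,0,0],[0,0,0],[0,0,0],[0,0,0],[0,0,0],[0,0,0],[0,0,0],[0,0,0],[0,0,0],[0,0,0],[0,0,0],[0,0,0]],"dp":[[0,0,-0.015],[0,0,-0.045],[0,0,-0.08],[0,0,-0.115],[-0.001,0.01,-0.14],[-0.004,0.03,-0.165],[-0.008,0.06,-0.17],[-0.013,0.095,-0.17],[-0.017,0.13,-0.17],[-0.022,0.165,-0.17],[-0.027,0.2,-0.17],[-0.03,0.225,-0.17],[-0.031,0.232,-0.17],[-0.031,0.232,-0.17],[-0.031,0.232,-0.17]],"jaw":[50,50,50,50,50,50,50,50,50,50,50,50,50,50,50]}'
python3 - <<'E'
from h import *
from rig import arm
a=np.radians(-7.6); s=-.058
plan(.5766+s*np.cos(a),.153+s*np.sin(a),.083,262.4)
d=arm.get_image('wrist'); cv2.imwrite('pics/w8.png',d['image'])
d=arm.get_image('scene'); cv2.imwrite('pics/s8.png',d['image'])
E
```

```text
t: 17.55
position: [0.5182, 0.1605, 0.1848]
eef_rot: [-3.134, 0.209, -0.001]
force: [0.2, 0.1, -1.4]
opening: 0.0563
t 17.55 pos [0.5182 0.1605 0.1848] thy -97.6 open 0.0563 F [ 0.2  0.1 -1.4]
 dp [0.0008, -0.0002, 0.1018] rot [-0.0011, -0.0007, -0.0009]
```

View pics/w8.png

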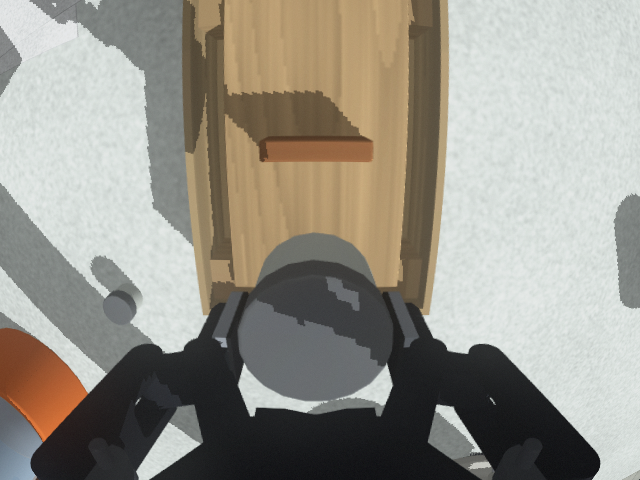

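View pics/s8.png

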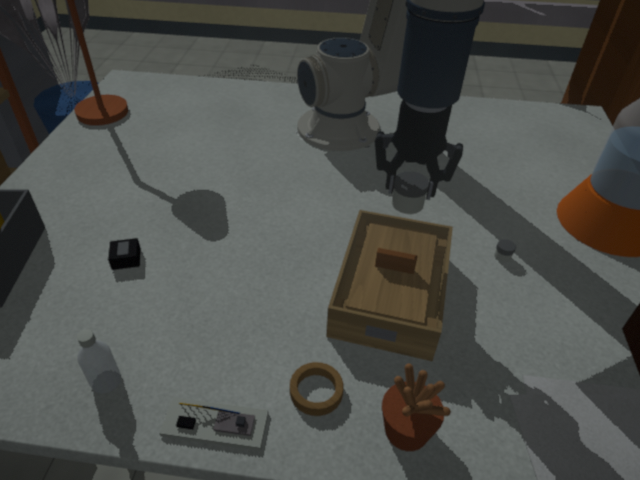

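The tub is held upright over the near half of the board (wrist view (316,330), handle ahead at (316,150)). Lower it.

```bash
python3 -m crank '{"rotation":[[0,0,0],[0,0,0],[0,0,0],[0,0,0],[0,0,0],[0,0,0],[0,0,0],[0,0,0],[0,0,0],[0,0,0]],"dp":[[0.001,0,0.03],[0.001,0,0.06],[0.001,0,0.08],[0.001,0,0.09],[0.001,0,0.095],[0.001,0,0.097],[0.001,0,0.098],[0.001,0,0.099],[0.001,0,0.099],[0.001,0,0.099]],"jaw":[50,50,50,50,50,50,50,50,50,50]}'
```

```text
t: 18.48
position: [0.5196, 0.1604, 0.0862]
eef_rot: [-3.134, 0.208, -0.002]
force: [0.5, -0.3, -1.0]
opening: 0.0565
```

```bash
python3 -m crank '{"rotation":[[0,0,0],[0,0,0],[0,0,0],[0,0,0]],"dp":[[0,0,0.001],[0,0,0.002],[0,0,0.003],[0,0,0.003]],"jaw":[50,50,50,50]}'
```

```text
t: 18.82
position: [0.5193, 0.1602, 0.0832]
eef_rot: [-3.134, 0.208, -0.001]
force: [-3.0, -0.1, 2.8]
opening: 0.0562
```

Contact. Release and rise well clear.

```bash
python3 -m crank '{"rotation":[[0,0,0],[0,0,0],[0,0,0],[0,0,0],[0,0,0],[0,0,0],[0,0,0],[0,0,0],[0,0,0],[0,0,0],[0,0,0],[0,0,0],[0,0,0],[0,0,0]],"dp":[[0,0,0],[0,0,0],[0,0,0],[0,0,0],[0,0,0],[0,0,-0.01],[0,0,-0.035],[0,0,-0.07],[0,0,-0.105],[0,0,-0.14],[0,0,-0.16],[0,0,-0.16],[0,0,-0.16],[0,0,-0.16]],"jaw":[80,90,100,100,100,100,100,100,100,100,100,100,100,100]}'
python3 - <<'E'
from h import *
from rig import arm
d=arm.get_image('wrist'); cv2.imwrite('pics/w9.png',d['image'])
d=arm.get_image('scene'); cv2.imwrite('pics/s9.png',d['image'])
W=cloud(d)
def z(v,u): return np.round(np.nanmedian(W[v-2:v+3,u-2:u+3].reshape(-1,3),0),3)
for p in [(300,360),(290,410),(240,430),(320,340),(240,405)]: print(p,z(*p))
E
```

```text
t: 19.98
position: [0.5186, 0.16, 0.2419]
eef_rot: [3.135, -0.209, -0.001]
force: [-0.4, 1.3, 0.6]
opening: 0.0856
(300, 360) [0.662 0.098 0.065]
(290, 410) [0.627 0.182 0.065]
(240, 430) [0.492 0.22  0.065]
(320, 340) [0.699 0.069 0.052]
(240, 405) [0.55  0.167 0.11 ]
```

View pics/w9.png

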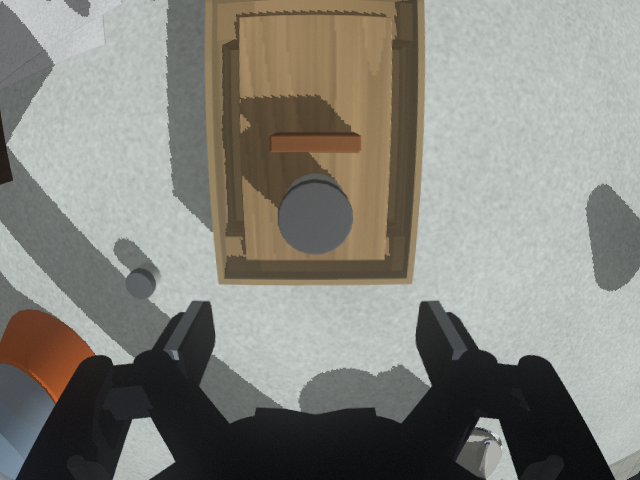

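View pics/s9.png

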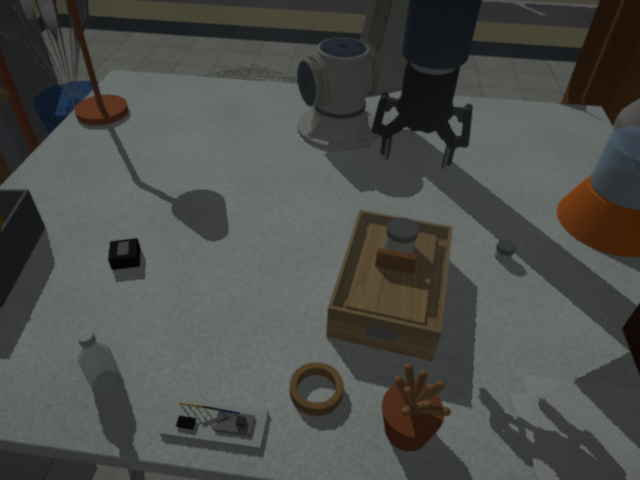

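The divider is flat: its upper face reads z=0.065 at three spots. The tub stands upright behind the handle (wrist view (316,215), scene view (402,238)), and the gripper is clear. Hand in.

```bash
python3 - <<'E'
from rig import arm
print(arm.sign_off())
E
```

```text
the job is handed in; nothing more can be done
None
```

The kit is packed in the order asked and handed in, with the robot clock at about 20 s of the 72 s allowed. sign_off gave no verdict.

- **Pump:** it lies flat and centred on the box floor between the ledges. I checked this in a wrist picture before laying the divider; it is hidden now.
- **Divider:** it rests on both ledges, handle up. Its upper face read z = 0.065 m at three spots; the expected height is 0.066 m, and the depth readings ran about 1–1.5 mm low throughout.
- **Tub:** the larger tub stands upright on the divider, on the side of the handle nearest the robot. I judged this from the last wrist and scene pictures.
- **Gripper:** it was open, with the fingertips 0.24 m above the table and touching nothing.
- **Forces:** the wrist force readings I saw stayed below about 10 N. They were taken only at the end of each move, so brief peaks in between were not seen.

No check failed or disagreed.

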